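Pack a plaster medallion tight on the carving board

ROBOT

A 6-joint arm with a two-finger parallel gripper is mounted at the origin on the work surface. World frame = base frame: x ahead of the robot, y to its left, z up, the work surface at z = 0. Lengths are in m, angles in degrees, forces in N, time in s.
With the tool pointing down it reaches from about 0.15 to 0.775 m from the base axis. Payload 6.1 kg.
Tool frame: the origin (TCP) lies at the very end of the fingers, on their centre line; the grasp point (between the pads) lies 19 mm behind it; z points along the fingers, y is the line along which they close (so a half turn about z gives the same grasp; the last joint's range is limited). The gripper opens to 85 mm and grips with 20 to 120 N. Pads are 22 mm wide; open, the fingers measure 114 mm over their backs; the gripper's body (76 mm by 85 mm) begins 54 mm behind the grasp point. The pads swing forward as they close: fully open they stand 13 mm farther back than shut.
Start: joints at [-70.818, 7.208, -2.269, 80.523, 0, 90], TCP at [0.172, -0.496, 0.231] pointing down, gripper open.
Joint ranges: [-155.77, 155.77], [-54.66, 111.73], [-72.52, 77.12], [-102.08, 115.82], [-83.92, 84.16], [-180, 180]. Speed limits (degrees/s): [136.94, 136.94, 172.46, 180, 180, 180].

INTERFACE

Orientations are given as a 3x3 rotation matrix whose columns are the frame's x, y, z axes.
In Python, from cell import ctrl gives the robot as it stands. The module is installed in compiled form; this text tells all that it offers.
- The arm moves only by the tool servo_tool, never from a script. Its argument "steps" is one flat list of numbers, 7 for each row, row after row: the gripper's target within -1 to 1 (shut at 1, half-way at 0, fully open at -1), then the shift along the tool's x, y, z in m, then the turn, a rotation vector about the tool's x, y, z in rad. In form: [gripper, dx, dy, dz, wx, wy, wz, gripper, dx, dy, dz, wx, wy, wz, ...]. A call has 1 to 5 rows; each row shifts and turns the commanded pose from where the row before left it, along the tool's axes as they then stand; what a row does not reach is not made up. A row lasts 1/8 s, in which the tool goes at most 62.5 mm and 10.7 degrees, less where a joint would pass 70% of its speed; a pose out of reach is approached as far as the arm can. A call is refused whole if a number of a shift passes 0.0625 or a number of a turn 0.188, either way. A call with a gripper value outside its range is refused whole. The fingers move at their own pace and stop on an object; "force" is the grip in N (left out, the last holds). Time passes only in rows, so rows that do not move let the fingers close. It gives the time, the measured TCP pose, the force, the opening and the grip force at its end, in the units of the state.
- ctrl.get_state(): the state, without advancing time (a new reading comes with each control period).
- ctrl.grab_frame(name): name is "side" or "top"; returns the picture (420x560x3 uint8, red, green, blue); there is no depth.
- ctrl.calibration(name): a dict with "camera_matrix" (3x3 intrinsics, pixels), "distortion" ([k1, k2, p1, p2, k3] as OpenCV has them; the pictures are not rectified), "R" (3x3) and "t" (3): a world point X has camera coordinates R X + t. Camera axes: x right, y down, z forward; pixel columns grow to the right and rows downward; lengths in m; the calibration is good to about 2 mm. A picture is of the moment at which its call begins. calibration takes no time and is no camera call.
- ctrl.job_done(): hands the job in; it is judged then, once.
The state is a dict: "time_s": time; "joints": joint angles; "qvel": joint speeds; "joint_torque": joint torques, N m; "ee_pos": TCP position; "eef_rot": TCP orientation; "contact_force": force on the tool from outside, world axes, zero at the start; "moment": the same for the moment, N m; "opening": finger opening in m; "finger_force": force on a finger pad.
Only numpy, scipy, OpenCV 4.12 (cv2) and the standard library are available. Lean on these libraries where they do the work, as an engineer would, in place of code of your own. Each camera call takes 0.05 s, during which the arm holds its last target. There are 200 camera calls.

TASK

Get the plaster medallion ready for carving: slide it up against both locating pegs of the carving board, then find by trial the packer that fits snugly in the gap between the stop and the medallion, the thickest that goes in without forcing, and stand it upright in the middle of that gap, pressed down fully onto the board. Plaster chips easily, so push, wedge and press gently; leave the packers you do not use off the carving board, and do not disturb anything else.

Things in the scene. Friction and masses are not known exactly. Their poses are not given: they have to be found in the camera images.
- board: carving board, black-faced plywood, 330 x 270 mm (its x, y), fixed to the table; its top is 24 mm above the table. Origin: centre of the board at table height; x points from the stop towards the two pegs
- peg_left (a point): left locating peg (+y side), upright steel dowel 16 mm in diameter and 26 mm tall, fixed on the board; this point is the centre of its foot on the board's top
- peg_right (a point): right locating peg (-y side), the same; 113 mm from the left one, centre to centre. The medallion belongs against both pegs
- stop_face (a point): foot, on the board's top, of the middle of the stop's flat face; x points level to the medallion, z up. The stop: aluminium angle bolted down, upright plate 50 mm wide (y), 26 tall, 10 thick, foot 52 mm back (-x), 8 high, screw heads to 16. With the medallion on both pegs the gap from this face to the nearest rim is 12.5 to 19.5 mm, different each time
- medallion: plaster medallion, 24 mm thick, relief up to 4 mm higher amid it, loose, 0.35 to 0.6 kg. Hand-cast, not truly round: the rim lies 77.5 to 82.6 mm from its origin (middle of the underside), its pose does not tell where. Starts some 3 to 11 mm short of the pegs, up to 5 mm to a side. Chips if pressed with over 40 N; sliding takes 2 to 6 N, up to 15 N while it rubs along a peg
- packer12: hardwood packing strip standing on its long edge: 12 mm thick (its x), 60 mm long (its y), 64 mm tall (z), about 35 g. Origin: centre of its underside, z up. Both long lower edges are bevelled, taking 2 mm off each side over the lowest 3 mm. Unmarked: the four differ only in thickness
- packer14: hardwood packing strip standing on its long edge: 14 mm thick (its x), 60 mm long (its y), 64 mm tall (z), about 40 g. Origin: centre of its underside, z up. Both long lower edges are bevelled, taking 2 mm off each side over the lowest 3 mm. Unmarked: the four differ only in thickness
- packer16: hardwood packing strip standing on its long edge: 16 mm thick (its x), 60 mm long (its y), 64 mm tall (z), about 46 g. Origin: centre of its underside, z up. Both long lower edges are bevelled, taking 2 mm off each side over the lowest 3 mm. Unmarked: the four differ only in thickness
- packer18: hardwood packing strip standing on its long edge: 18 mm thick (its x), 60 mm long (its y), 64 mm tall (z), about 52 g. Origin: centre of its underside, z up. Both long lower edges are bevelled, taking 2 mm off each side over the lowest 3 mm. Unmarked: the four differ only in thickness
- stand: wooden stand for the packers, 268 x 64 mm (its x, y), fixed, 18 mm high; four slots across it, each 22 mm wide (x) with a floor 4 mm above the table, at x = -96, -32, 32 and 96 mm; the packers stand in them in any order. Origin: centre of its underside
- knife: carving knife, steel, 125 mm long (its x), lying on the carving board beside the medallion; leave it
- pencil: brass propelling pencil, 135 mm long (its x), lying on the table; leave it
- brush: flat brush with dark wooden handle, 170 mm long (its x), lying on the table; leave it
- small_disc: small plaster medallion, 110 mm in diameter, 16 mm thick, flat on the table; leave it
- loupe: black eye loupe, a tube 44 mm in diameter and 28 mm tall, standing on the table; leave it
- modelling_tool: modelling tool, 165 mm long (its x), lying on the table; leave it
Mind the look-alikes: they are no part of the job. Leave any blue or red look-alike of the medallion alone.

How it is judged:
By the outcome, as a careful person would: the job done as asked, in the order asked, and still so for the second after the job is handed in, with the robot touching nothing.
It also fails if it takes over 72 s, if anything falls off the work surface, if the arm or the gripper's body presses on something with over 40 N, if the wrist force passes 120 N, or if a joint passes its speed limit or range.

## Working session

There is one attempt and no reset: what is moved stays moved. The work goes in short steps, Python scripts to look and compute and a tool call to move; the robot and the scene stay as the last step left them, time stands still between calls to the robot, and variables do not carry over. Pictures are saved under pics/ and viewed, at most 10 in all, crops included, and the job is handed in when it is done.

Besides the shell and the picture viewer there is one more tool, called after "Call:" in YAML: its name, and indented under it one key for each argument. servo_tool: Moves the arm, as the interface text tells. Its arguments: {"type":"object","properties":{"steps":{"type":"array"},"force":{"type":"number"}},"required":["steps"]}

```bash
mkdir -p pics
python3 - <<'E'
from cell import ctrl
import cv2
for n in("top","side"):
    im=ctrl.grab_frame(n); cv2.imwrite(f"pics/{n}0.png",im[:,:,::-1])
    c=ctrl.calibration(n); print(n,c)
s=ctrl.get_state(); print(s)
E
```

```text
top {'camera_matrix': array([[458.325348  ,   0.        , 272.06174873],
       [  0.        , 458.325348  , 207.75637754],
       [  0.        ,   0.        ,   1.        ]]), 'distortion': array([-0.13218301,  0.        ,  0.        ,  0.        ,  0.        ]), 'R': array([[ 0.02859761, -0.99957351,  0.0059133 ],
       [-0.98849952, -0.02915861, -0.14838626],
       [ 0.1484954 , -0.00160181, -0.9889118 ]]), 't': array([-0.02716688,  0.49424183,  1.21389609])}
side {'camera_matrix': array([[521.84372472,   0.        , 275.49334301],
       [  0.        , 521.84372472, 215.0793312 ],
       [  0.        ,   0.        ,   1.        ]]), 'distortion': array([-0.09260746,  0.        ,  0.        ,  0.        ,  0.        ]), 'R': array([[ 0.8734195 , -0.4869265 ,  0.00639908],
       [-0.29920842, -0.54697699, -0.78185069],
       [ 0.38420397,  0.68096898, -0.62343288]]), 't': array([-0.46280228,  0.19435278,  1.17071364])}
{'time_s': 0.1, 'joints': array([-7.08165252e+01,  7.23999246e+00, -2.32115244e+00,  8.05247644e+01,
       -1.95361858e-04,  9.00010350e+01]), 'qvel': array([-0.0159478 , -0.08415556,  0.19649808,  0.00900142,  0.01965427,
       -0.03805432]), 'joint_torque': array([ 5.52779475e-04, -4.36905563e+01,  3.53604877e+01,  1.36898507e-02,
        2.25609210e-05,  1.21177937e-06]), 'ee_pos': array([ 0.17238705, -0.49549135,  0.23058214]), 'eef_rot': array([[ 9.44477117e-01,  3.28576825e-01, -4.95914485e-04],
       [ 3.28577200e-01, -9.44476057e-01,  1.41501936e-03],
       [-3.43678937e-06, -1.49939959e-03, -9.99998876e-01]]), 'contact_force': array([-0.57755726,  0.41802416, -0.72875445]), 'moment': array([ 0.00201001, -0.03363821, -0.05515812]), 'finger_force': 0.0, 'opening': 0.08550427209966376}
```

View pics/top0.png

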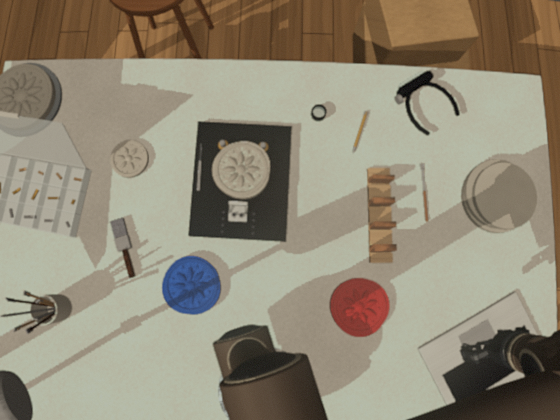

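View pics/side0.png

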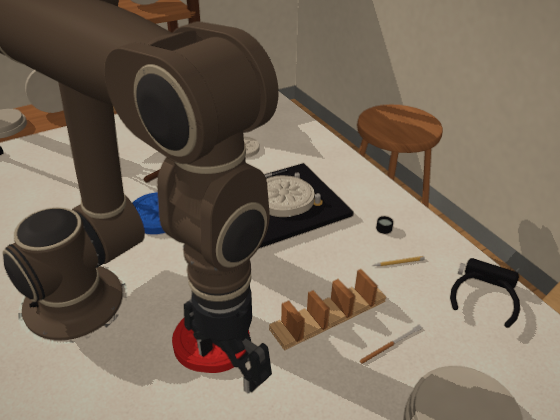

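The top view shows the black board at about (240,180) with the plaster medallion at (241,169), the pegs at (222,146) and (265,146) and the stop at (237,210). The stand is at (381,215). The look-alikes are blue (191,285), red (360,307), small disc (130,158) and a grey plaster-like disc at (25,92), which is far off. The one meant is the disc on the black board between the stop and the pegs. I'll confirm it in a crop.

```bash
cat > h.py <<'E'
import numpy as np, cv2
from cell import ctrl
def ray(n,px):
    c=ctrl.calibration(n); p=np.array(px,float).reshape(-1,1,2)
    u=cv2.undistortPoints(p,c["camera_matrix"],c["distortion"]).reshape(-1,2)
    d=np.c_[u,np.ones(len(u))]@c["R"]; o=-c["R"].T@c["t"]
    return o,d
def onz(n,px,z):
    o,d=ray(n,px); return (o+d*((z-o[2])/d[:,2])[:,None])[:,:2]
def proj(n,X):
    c=ctrl.calibration(n); return cv2.projectPoints(np.array(X,float).reshape(-1,1,3),cv2.Rodrigues(c["R"])[0],c["t"],c["camera_matrix"],c["distortion"])[0].reshape(-1,2)
def st():
    s=ctrl.get_state(); np.set_printoptions(precision=4,suppress=True)
    print(s["time_s"],s["ee_pos"],s["contact_force"],s["opening"],s["finger_force"])
    return s
E
python3 - <<'E'
import cv2,numpy as np
from h import *
im=cv2.imread("pics/top0.png")
a=cv2.resize(im[110:250,180:305],None,fx=4.2,fy=4.2,interpolation=cv2.INTER_CUBIC)
b=cv2.resize(im[155:275,355:410],None,fx=4.9,fy=4.9,interpolation=cv2.INTER_CUBIC)
h=588; out=np.zeros((h,800,3),np.uint8); out[:,:525]=a[:h]; out[:,530:530+b.shape[1]]=b[:h,:270]
cv2.imwrite("pics/crop0.png",out)
g=cv2.cvtColor(im,cv2.COLOR_BGR2GRAY)
m=(im.max(2)<60).astype(np.uint8); m[:115]=0;m[250:]=0;m[:,:185]=0;m[:,300:]=0
cs,_=cv2.findContours(m,0,2); c=max(cs,key=cv2.contourArea)
W=onz("top",c.reshape(-1,2),0.024).astype(np.float32)
r=cv2.minAreaRect(W); print("board",r)
# medallion: bright
m2=(im.min(2)>105).astype(np.uint8); m2[:130]=0;m2[200:]=0;m2[:,:205]=0;m2[:,280:]=0
cs,_=cv2.findContours(m2,0,2)
for c in cs:
    if cv2.contourArea(c)>100:
        print(cv2.minEnclosingCircle(onz("top",c.reshape(-1,2),0.048).astype(np.float32)),cv2.boundingRect(c))
# stand
hsv=cv2.cvtColor(im,cv2.COLOR_BGR2HSV)
m3=((hsv[:,:,1]>70)).astype(np.uint8); m3[:155]=0;m3[275:]=0;m3[:,:355]=0;m3[:,412:]=0
cs,_=cv2.findContours(m3,0,2); c=max(cs,key=cv2.contourArea); print(cv2.minAreaRect(onz("top",c.reshape(-1,2),0.018).astype(np.float32)))
E
```

```text
board ((0.5736280679702759, 0.07789242267608643), (0.2625322639942169, 0.32409554719924927), 88.46147155761719)
((0.6061987280845642, 0.07060392946004868), 0.08784972131252289) (212, 141, 58, 57)
((0.4883551597595215, -0.31837567687034607), (0.2656235098838806, 0.07837216556072235), 0.9976726174354553)
```

View pics/crop0.png

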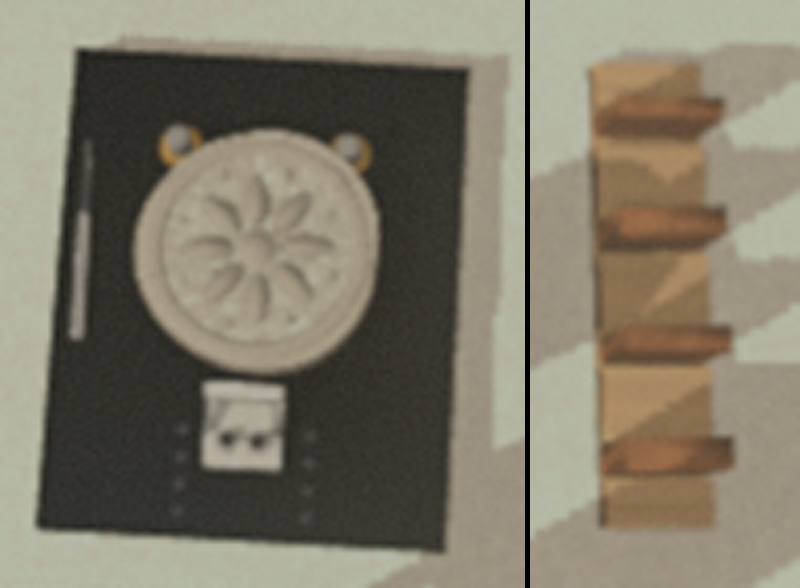

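The crop shows the plaster medallion on the black board, centred at crop (256,250). The peg tops are at about (180,140) and (351,150), the stop's top edge at about (202–286,383), and the four packers stand across the stand at right. This is the one meant: it is plaster-coloured and lies between the stop and the pegs.

Run:
```python
import cv2,numpy as np
from h import *
np.set_printoptions(precision=4,suppress=True)
f=lambda x,y:[(x+.5)/4.2-.5+180,(y+.5)/4.2-.5+110]
g=lambda x,y:[(x-530+.5)/4.9-.5+355,(y+.5)/4.9-.5+155]
P=onz("top",[f(180,139),f(351,149)],.050); print("pegs",P,np.linalg.norm(P[0]-P[1]), "angle",np.degrees(np.arctan2(*(P[0]-P[1])[::-1])))
S=onz("top",[f(204,383),f(287,386)],.050); print("stop top edge",S,np.linalg.norm(S[0]-S[1]))
print("board corners",onz("top",[f(78,50),f(468,69),f(445,551),f(38,527)],.024))
print("stand corners",onz("top",[g(590,64),g(700,64),g(714,524),g(602,526)],.018))
im=cv2.imread("pics/top0.png"); hsv=cv2.cvtColor(im,cv2.COLOR_BGR2HSV)
for x in (380,385,390):
  print(x,hsv[170:262,x,1])
# medallion rim fit: column/row transitions on upscaled grey
m=((im.min(2)>75)).astype(np.uint8)*255; m[:128]=0;m[199:]=0;m[:,:205]=0;m[:,280:]=0
cs,_=cv2.findContours(m,0,1)
c=max(cs,key=cv2.contourArea).reshape(-1,2); W=onz("top",c,.044)
# least squares circle, robust to pegs
k=np.ones(len(W),bool)
for _ in range(6):
    s=np.linalg.lstsq(np.c_[2*W[k],np.ones(k.sum())],(W[k]**2).sum(1),rcond=None)[0]; r=np.sqrt(s[2]+s[:2]@s[:2]); e=np.linalg.norm(W-s[:2],axis=1)-r; k=abs(e)<.004
print("med",s[:2],r,k.mean())
```

```text
pegs [[0.6709 0.1297]
 [0.6672 0.0167]] 0.11301452504570943 angle 88.12858056363923
stop top edge [[0.5084 0.1065]
 [0.508  0.0529]] 0.05361237955089491
board corners [[ 0.7398  0.2054]
 [ 0.7335 -0.0601]
 [ 0.4066 -0.0523]
 [ 0.4142  0.2137]]
stand corners [[ 0.6203 -0.2778]
 [ 0.6226 -0.3424]
 [ 0.3575 -0.3481]
 [ 0.355  -0.2842]]
380 [104 106 104 104 114 124 129 130 125 115 106 105 105 107 109 104 104 104
 105 106 106 106 105 105 105 102 106 122 133 133 129 132 128 119 104  95
 103 104 106 105 101 103 103 107 107 103 108 108 106 105 105 114 127 128
 129 129 119 114 106  98 105 107 106 105 105 106 106 106 108 105 106 107
 102 109 125 132 134 134 133 138 132 114 107 106 102 102 103 106 104 106
 106 101]
385 [103 104 100 103 110 123 132 126 117 110 107 107 110 111 102 105 104 103
 104 105 111 106 102 103 105 103 104 112 123 128 128 129 121 112 106 101
 105 104 104 108 106 104 104 110 105 109 105 105 103 105 103 109 123 131
 130 125 122 116 103 106 103 107 106 107 107 109 105 103 109 106 104 102
  99 105 127 128 132 133 133 133 124 102 108 106 106 105 106 103 103 102
 108 101]
390 [ 58  55  54  59  73  91 123 128 126 124 111  87  61  52  54  71  84  84
  86  82  82  79  79  82  83  84  83 101 112 120 124 128 120 120 104  74
  76  92 101 101 102 105 100 102  98 103 103 103 102 103 100 108 119 124
 130 131 117 117 100  89 103 107 106 107 110 107 106 110 107 107 106 107
 106 106 117 120 119 118 119 120 123 108  99 105 108 102 110 105 102 108
 107 104]
med [0.5991 0.0756] 0.08031163759206664 0.8412698412698413
```

Call:
servo_tool:
  steps: [1,0,0,0,0,0,-0.1385,1,0,0,0,0,0,-0.1385,1,0,0,0,0,0,-0.1385,1,0.0598,-0.0125,0,0,0,0,1,0.0598,-0.0125,0,0,0,0]
  force: 30

```text
time_s: 0.72
ee_pos: [0.2432, -0.395, 0.2306]
eef_rot: [[0.733, 0.68, -0.0], [0.68, -0.733, 0.001], [0.001, -0.001, -1.0]]
contact_force: [1.2, 0.7, -0.4]
opening: -0.0
finger_force: 0.0
```

Call:
servo_tool:
  steps: [1,0.0598,-0.0125,0,0,0,0,1,0.0598,-0.0125,0,0,0,0,1,0.0598,-0.0125,0,0,0,0,1,0.0598,-0.0125,0,0,0,0,1,0.0598,-0.0125,0,0,0,0]

```text
time_s: 1.35
ee_pos: [0.4197, -0.1446, 0.2312]
eef_rot: [[0.732, 0.682, 0.0], [0.682, -0.732, -0.0], [-0.0, 0.0, -1.0]]
contact_force: [1.2, -0.8, -0.2]
opening: -0.0
finger_force: 0.0
```

Call:
servo_tool:
  steps: [1,0.0598,-0.0125,0,0,0,0,1,0.0598,-0.0125,0,0,0,0,1,0.0598,-0.0125,0,0,0,0,1,0,0,0.05,0,0,0,1,0,0,0,0,0,0]

```text
time_s: 1.98
ee_pos: [0.5219, 0.004, 0.1772]
eef_rot: [[0.73, 0.683, -0.009], [0.683, -0.73, -0.0], [-0.007, -0.006, -1.0]]
contact_force: [-0.1, 0.3, 0.3]
opening: 0.0001
finger_force: 0.0
```

```bash
cat >> h.py <<'E'
def to(x,y,z,yaw):
    "tool-frame shift/turn to a tool-down pose (turn first, then shift)"
    s=st(); R=s["eef_rot"]; a=np.degrees(np.arctan2(R[1,0],R[0,0])); w=np.radians(yaw)
    X=np.array([[np.cos(w),np.sin(w),0],[np.sin(w),-np.cos(w),0],[0,0,-1]])
    print("yaw",a,"zaxis",R[:,2],"turn wz",-np.radians(yaw-a),"then shift",X.T@(np.array([x,y,z])-s["ee_pos"]))
E
python3 -c "
from h import *
to(.5247,.0037,.032,43)"
```

```text
1.975 [0.5219 0.004  0.1772] [-0.0919  0.2613  0.2861] 7.837684084061024e-05 0.0
yaw 43.0770024837156 zaxis [-0.0089 -0.0002 -1.    ] turn wz 0.001343946873050588 then shift [0.0018 0.0022 0.1452]
```

Call:
servo_tool:
  steps: [1,0,0,0.05,0,0,0,1,0,0,0.05,0,0,0,1,0,0,0.044,0,0,0,1,0,0,0,0,0,0,1,0,0,0,0,0,0]

```text
time_s: 2.6
ee_pos: [0.5262, 0.0029, 0.04]
eef_rot: [[0.732, 0.681, 0.003], [0.681, -0.732, 0.0], [0.002, 0.002, -1.0]]
contact_force: [0.0, 0.2, 0.6]
opening: -0.0005
finger_force: 0.0
```

Call:
servo_tool:
  steps: [1,0.004,0,0,0,0,0,1,0.002,0,0,0,0,0,1,0.002,0,0,0,0,0,1,0,0,0,0,0,0]

```text
time_s: 3.1
ee_pos: [0.5307, 0.009, 0.0375]
eef_rot: [[0.731, 0.682, 0.0], [0.682, -0.731, -0.0], [0.0, 0.0, -1.0]]
contact_force: [0.4, -0.4, 0.3]
opening: -0.0002
finger_force: 0.0
```

Call:
servo_tool:
  steps: [1,0.002,0,0,0,0,0,1,0.002,0,0,0,0,0,1,0.001,0,0,0,0,0,1,0.001,0,0,0,0,0]

```text
time_s: 3.6
ee_pos: [0.5344, 0.0126, 0.0372]
eef_rot: [[0.732, 0.682, -0.001], [0.682, -0.732, -0.001], [-0.001, -0.0, -1.0]]
contact_force: [-3.3, -1.7, 2.4]
opening: -0.0002
finger_force: 1.5
```

Call:
servo_tool:
  steps: [1,0.001,0,0,0,0,0,1,0.001,0,0,0,0,0]

```text
time_s: 3.85
ee_pos: [0.5363, 0.0142, 0.0372]
eef_rot: [[0.732, 0.682, -0.0], [0.682, -0.732, -0.0], [-0.0, -0.0, -1.0]]
contact_force: [-1.0, -2.2, 0.3]
opening: -0.0002
finger_force: 1.4
```

Call:
servo_tool:
  steps: [1,0.001,0,0,0,0,0,1,0.001,0,0,0,0,0]

```text
time_s: 4.1
ee_pos: [0.5379, 0.0157, 0.0372]
eef_rot: [[0.731, 0.682, -0.0], [0.682, -0.731, 0.0], [-0.0, -0.0, -1.0]]
contact_force: [-1.8, -1.2, 0.7]
opening: -0.0
finger_force: 1.2
```

Contact, sliding at about 3 N. I'll keep pushing in small steps until the force rises at the peg.

Call:
servo_tool:
  steps: [1,0.001,0,0,0,0,0,1,0.001,0,0,0,0,0]

```text
time_s: 4.35
ee_pos: [0.5387, 0.0165, 0.0371]
eef_rot: [[0.732, 0.682, -0.001], [0.682, -0.732, -0.001], [-0.002, 0.0, -1.0]]
contact_force: [-5.6, -5.1, 2.4]
opening: -0.0002
finger_force: 3.7
```

Call:
servo_tool:
  steps: [1,0.001,0,0,0,0,0,1,0.0005,0,0,0,0,0]

```text
time_s: 4.6
ee_pos: [0.5387, 0.0166, 0.0371]
eef_rot: [[0.732, 0.681, -0.003], [0.681, -0.732, -0.003], [-0.005, 0.0, -1.0]]
contact_force: [-8.1, -7.2, 5.2]
opening: 0.0002
finger_force: 5.8
```

Call:
servo_tool:
  steps: [1,0.0005,0,0,0,0,0,1,0.0005,0,0,0,0,0]

```text
time_s: 4.85
ee_pos: [0.5388, 0.0167, 0.0371]
eef_rot: [[0.732, 0.681, -0.004], [0.681, -0.732, -0.005], [-0.006, 0.001, -1.0]]
contact_force: [-10.5, -10.5, 7.3]
opening: 0.0001
finger_force: 7.4
```

Call:
servo_tool:
  steps: [1,-0.02,0,0,0,0,0,1,0,0,-0.055,0,0,0,1,0.035,-0.037,0,0,0,0,1,0.035,-0.037,0,0,0,0,1,0.036,-0.036,0,0,0,0]

```text
time_s: 5.48
ee_pos: [0.5294, 0.1593, 0.093]
eef_rot: [[0.732, 0.681, 0.002], [0.681, -0.732, 0.002], [0.003, 0.0, -1.0]]
contact_force: [0.6, -0.2, 0.1]
opening: -0.0002
finger_force: 0.0
```

Call:
servo_tool:
  steps: [1,0,0,0,0,0,0,1,0,0,0,0,0,0]

```text
time_s: 5.72
ee_pos: [0.529, 0.1577, 0.0923]
eef_rot: [[0.731, 0.682, 0.0], [0.682, -0.731, 0.0], [0.0, -0.0, -1.0]]
contact_force: [-0.5, 0.3, 0.1]
opening: -0.0001
finger_force: 0.0
```

```bash
python3 -c "
from h import *
to(.5265,.1557,.037,43)"
```

```text
5.725 [0.529  0.1577 0.0923] [-0.4779  0.34    0.1187] -5.4277737461201544e-05 0.0
yaw 43.0209341912348 zaxis [ 0.0003  0.0003 -1.    ] turn wz 0.0003653705632894129 then shift [-0.0032 -0.0002  0.0553]
```

Call:
servo_tool:
  steps: [1,-0.003,0,0.028,0,0,0,1,0,0,0.027,0,0,0,1,0,0,0,0,0,0,1,0,0.004,0,0,0,0,1,0,0.003,0,0,0,0]

```text
time_s: 6.35
ee_pos: [0.5329, 0.1503, 0.0387]
eef_rot: [[0.732, 0.681, 0.002], [0.681, -0.732, 0.001], [0.002, 0.001, -1.0]]
contact_force: [-0.3, -0.2, -0.2]
opening: -0.0001
finger_force: 0.0
```

Call:
servo_tool:
  steps: [1,0,0.002,0,0,0,0,1,0,0.002,0,0,0,0]

```text
time_s: 6.6
ee_pos: [0.5348, 0.1477, 0.0378]
eef_rot: [[0.732, 0.682, 0.001], [0.682, -0.732, 0.0], [0.001, 0.0, -1.0]]
contact_force: [-0.5, -0.4, -0.1]
opening: -0.0003
finger_force: 0.0
```

Call:
servo_tool:
  steps: [1,0,0.001,0,0,0,0,1,0,0.001,0,0,0,0]

```text
time_s: 6.85
ee_pos: [0.5357, 0.1463, 0.0373]
eef_rot: [[0.731, 0.682, -0.0], [0.682, -0.731, -0.0], [-0.0, -0.0, -1.0]]
contact_force: [0.2, 0.0, -0.1]
opening: -0.0003
finger_force: 0.0
```

Call:
servo_tool:
  steps: [1,0,0.001,0,0,0,0,1,0,0.001,0,0,0,0]

```text
time_s: 7.1
ee_pos: [0.5371, 0.1448, 0.0372]
eef_rot: [[0.731, 0.682, -0.0], [0.682, -0.731, -0.0], [-0.0, -0.0, -1.0]]
contact_force: [0.6, -0.2, -0.5]
opening: -0.0001
finger_force: 0.0
```

Call:
servo_tool:
  steps: [1,0,0.001,0,0,0,0,1,0,0.001,0,0,0,0]

```text
time_s: 7.35
ee_pos: [0.5379, 0.1436, 0.0371]
eef_rot: [[0.731, 0.682, -0.001], [0.682, -0.731, 0.001], [-0.0, -0.001, -1.0]]
contact_force: [-2.6, 2.2, 1.1]
opening: -0.0002
finger_force: 1.5
```

Call:
servo_tool:
  steps: [1,0,0.001,0,0,0,0,1,0,0.001,0,0,0,0]

```text
time_s: 7.6
ee_pos: [0.5383, 0.1432, 0.0371]
eef_rot: [[0.731, 0.683, -0.003], [0.683, -0.731, 0.003], [-0.0, -0.005, -1.0]]
contact_force: [-7.7, 7.8, 2.0]
opening: 0.0001
finger_force: 5.4
```

Call:
servo_tool:
  steps: [1,0,0.001,0,0,0,0,1,0,0.001,0,0,0,0]

```text
time_s: 7.85
ee_pos: [0.5384, 0.1429, 0.037]
eef_rot: [[0.73, 0.683, -0.005], [0.683, -0.73, 0.006], [0.0, -0.008, -1.0]]
contact_force: [-10.6, 11.5, 5.1]
opening: 0.0001
finger_force: 8.6
```

Call:
servo_tool:
  steps: [1,0,0.0005,0,0,0,0,1,0,0.0005,0,0,0,0]

```text
time_s: 8.1
ee_pos: [0.5385, 0.1428, 0.037]
eef_rot: [[0.73, 0.684, -0.006], [0.684, -0.73, 0.007], [0.0, -0.01, -1.0]]
contact_force: [-13.7, 13.5, 4.9]
opening: 0.0
finger_force: 9.7
```

Call:
servo_tool:
  steps: [1,0,-0.025,0,0,0,0,1,0,0,-0.0625,0,0,-0.1686,1,0,0,-0.0625,0,0,-0.1686,1,0,0,0,0,0,-0.1686,1,0,0,0,0,0,-0.1686]

```text
time_s: 8.72
ee_pos: [0.5258, 0.1579, 0.1637]
eef_rot: [[0.14, 0.99, 0.003], [0.99, -0.14, 0.0], [0.0, 0.003, -1.0]]
contact_force: [-0.2, -0.1, -1.0]
opening: 0.0006
finger_force: 0.0
```

Call:
servo_tool:
  steps: [0.3,0,0,0,0,0,-0.1686,0.3,-0.059,0,0,0,0,0,0.3,-0.059,0,0,0,0,0,0.3,-0.059,0,0,0,0,0,0.3,-0.059,0,0,0,0,0]

```text
time_s: 9.35
ee_pos: [0.5302, -0.0802, 0.1626]
eef_rot: [[-0.023, 1.0, 0.001], [1.0, 0.023, -0.001], [-0.001, 0.001, -1.0]]
contact_force: [1.0, 0.1, 0.5]
opening: 0.0297
finger_force: 0.0
```

Call:
servo_tool:
  steps: [0.3,-0.059,0,0,0,0,0,0.3,-0.059,0,0,0,0,0,0.3,-0.059,0,0,0,0,0,0.3,-0.059,0,0,0,0,0,0.3,0,0,0,0,0,0]

```text
time_s: 9.98
ee_pos: [0.5349, -0.3183, 0.1615]
eef_rot: [[-0.017, 1.0, -0.0], [1.0, 0.017, -0.001], [-0.001, -0.0, -1.0]]
contact_force: [-0.8, -0.7, -1.5]
opening: 0.0299
finger_force: 0.0
```

Run:
```python
from h import *
t=ctrl.grab_frame("top")[:,:,::-1]; s=ctrl.grab_frame("side")[:,:,::-1]
cv2.imwrite("pics/t1.png",t); cv2.imwrite("pics/s1.png",s)
R=cv2.resize
a=R(t[115:245,185:297],None,fx=3.5,fy=3.5,interpolation=cv2.INTER_CUBIC)
b=R(s[150:250,230:350],None,fx=3.3,fy=3.3,interpolation=cv2.INTER_CUBIC)
o=np.zeros((600,800,3),np.uint8); o[:a.shape[0],:a.shape[1]]=a; o[:b.shape[0],400:400+b.shape[1]]=b
cv2.imwrite("pics/crop1.png",o)
to(.5209,-.3124,.04,91.3)
```

```text
10.075 [ 0.5351 -0.3147  0.1619] [ 0.0541  0.9282 -0.1605] 0.029720179401644953 0.0
yaw 91.19933462526714 zaxis [-0.0006  0.0002 -1.    ] turn wz -0.0017569422318422382 then shift [ 0.0026 -0.0141  0.1219]
```

View pics/crop1.png

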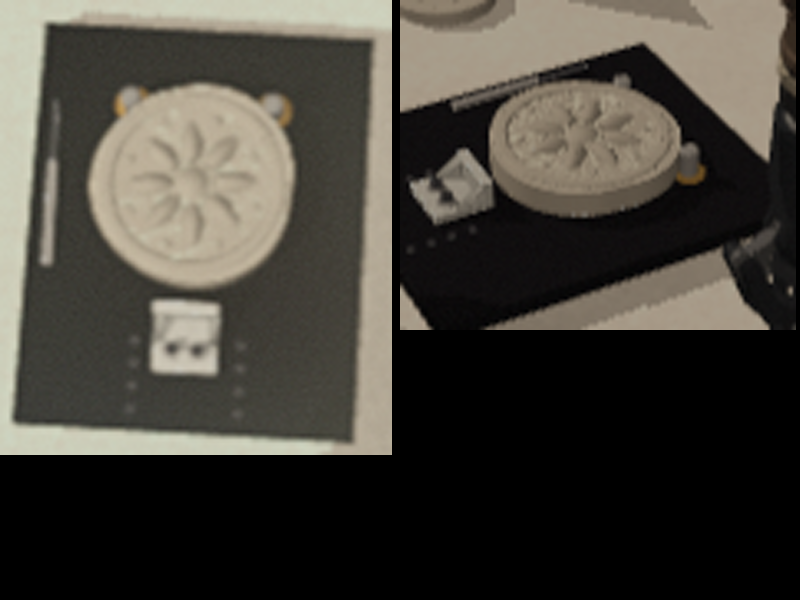

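The picture shows the medallion (crop centre (192,185)) touching both pegs, at (131,98) and (275,108), with a dark gap above the stop at crop y 290–300. I'll estimate the gap next.

Run:
```python
from h import *
t=cv2.imread("pics/t1.png").max(2).astype(int)
for u in (232,236,240,244): print(u,t[190:208,u])
for v in (197,198,199): print(v,"rim z24",onz("top",[[238,v]],.024),"stop z50",onz("top",[[238,v+3]],.05))
```

```text
232 [187 191 193 189 170 128  85  58  55  51 112 187 206 201 182 156 157 163]
236 [177 185 190 190 188 167 133  90  58  51 108 185 203 203 192 177 189 199]
240 [176 186 186 189 188 179 155 107  63  52  85 153 194 204 199 179 186 196]
244 [181 185 187 190 187 172 142  99  60  51  61 124 188 205 199 168 174 186]
197 rim z24 [[0.52408719 0.08229784]] stop z50 [[0.51137541 0.08003136]]
198 rim z24 [[0.52128046 0.08218532]] stop z50 [[0.50863274 0.07992175]]
199 rim z24 [[0.51847568 0.082073  ]] stop z50 [[0.50589194 0.07981234]]
```

Call:
servo_tool:
  steps: [0.3,0.0025,-0.014,0.04,0,0,-0.002,0.3,0,0,0.04,0,0,0,0.3,0,0,0.04,0,0,0,0.3,0,0,0,0,0,0,0.3,0,0,0,0,0,0]

```text
time_s: 10.7
ee_pos: [0.5223, -0.3113, 0.044]
eef_rot: [[-0.026, 1.0, 0.001], [1.0, 0.026, -0.001], [-0.001, 0.001, -1.0]]
contact_force: [1.0, 0.4, 1.2]
opening: 0.0297
finger_force: 0.0
```

Call:
servo_tool:
  steps: [1,0,0,0,0,0,0,1,0,0,0,0,0,0,1,0,0,0,0,0,0]
  force: 25

```text
time_s: 11.08
ee_pos: [0.5228, -0.3121, 0.0446]
eef_rot: [[-0.025, 1.0, 0.004], [1.0, 0.025, -0.001], [-0.001, 0.004, -1.0]]
contact_force: [0.0, 2.2, 7.1]
opening: 0.0156
finger_force: 30.0
```

Call:
servo_tool:
  steps: [0.3,0,0,0,0,0,0,0.3,0,0,0,0,0,0,0.3,0,0,-0.045,0,0,0,0.3,0,-0.033,0,0,0,0,0.3,0,-0.033,0,0,0,0]

```text
time_s: 11.7
ee_pos: [0.455, -0.3135, 0.0877]
eef_rot: [[-0.025, 1.0, 0.001], [1.0, 0.025, -0.001], [-0.001, 0.001, -1.0]]
contact_force: [0.1, 0.1, 0.1]
opening: 0.0299
finger_force: 0.0
```

Call:
servo_tool:
  steps: [0.3,0,0,0,0,0,0,0.3,0,0,0.025,0,0,0,0.3,0,0,0.02,0,0,0,0.3,0,0,0,0,0,0]

```text
time_s: 12.2
ee_pos: [0.4549, -0.3127, 0.0407]
eef_rot: [[-0.025, 1.0, -0.003], [1.0, 0.025, 0.002], [0.002, -0.002, -1.0]]
contact_force: [-0.4, 0.4, 0.9]
opening: 0.0295
finger_force: 0.0
```

Call:
servo_tool:
  steps: [1,0,0,0,0,0,0,1,0,0,0,0,0,0,1,0,0,0,0,0,0]
  force: 25

```text
time_s: 12.58
ee_pos: [0.4558, -0.3136, 0.043]
eef_rot: [[-0.025, 1.0, 0.001], [1.0, 0.025, -0.001], [-0.001, 0.001, -1.0]]
contact_force: [0.1, -0.0, -0.2]
opening: 0.0135
finger_force: 29.3
```

Call:
servo_tool:
  steps: [1,0,0,-0.03,0,0,0,1,0,0,-0.06,0,0,0.0524,1,0.0565,0.0072,0,0,0,0,1,0.0565,0.0072,0,0,0,0,1,0.0565,0.0072,0,0,0,0]

```text
time_s: 13.2
ee_pos: [0.482, -0.1432, 0.1329]
eef_rot: [[0.029, 1.0, 0.001], [1.0, -0.029, -0.0], [-0.0, 0.001, -1.0]]
contact_force: [0.0, -0.4, -0.5]
opening: 0.0139
finger_force: 29.3
```

Call:
servo_tool:
  steps: [1,0.0565,0.0072,0,0,0,0,1,0.0565,0.0072,0,0,0,0,1,0.0565,0.0072,0,0,0,0,1,0.0565,0.0072,0,0,0,0,1,0,0,0,0,0,0]

```text
time_s: 13.82
ee_pos: [0.5172, 0.0841, 0.1325]
eef_rot: [[0.022, 1.0, 0.001], [1.0, -0.022, 0.001], [0.001, 0.001, -1.0]]
contact_force: [-0.5, -0.1, -0.1]
opening: 0.0132
finger_force: 29.3
```

Call:
servo_tool:
  steps: [1,0,0,0,0,0,0,1,0,0,0,0,0,0]

```text
time_s: 14.08
ee_pos: [0.5167, 0.0795, 0.1324]
eef_rot: [[0.03, 1.0, 0.0], [1.0, -0.03, -0.0], [-0.0, 0.0, -1.0]]
contact_force: [-0.7, -0.6, -0.9]
opening: 0.0133
finger_force: 29.3
```

```bash
python3 -c "
from h import *
cv2.imwrite('pics/s2.png',cv2.resize(ctrl.grab_frame('side')[140:260,200:340,::-1],None,fx=5,fy=5,interpolation=2))
to(.5172,.0800,.095,88.4)"
```

```text
14.125 [0.5167 0.0793 0.1324] [ 0.0326  0.0835 -0.4433] 0.01401124804771827 29.275737404823303
yaw 88.28913925029221 zaxis [ 0.     -0.0002 -1.    ] turn wz -0.0019348850936303978 then shift [0.0007 0.0004 0.0374]
```

View pics/s2.png

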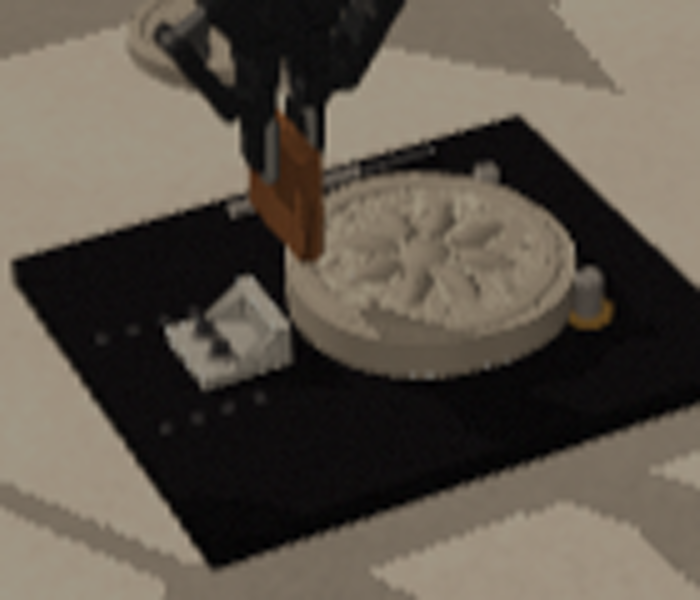

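The picture shows the packer, still upright in the grip, above the gap between the stop (245,330) and the medallion rim (290,290). Next I'll lower it gently.

Call:
servo_tool:
  steps: [1,0.0007,0.0005,0.02,0,0,0,1,0,0,0.018,0,0,0,1,0,0,0,0,0,0]

```text
time_s: 14.5
ee_pos: [0.5163, 0.08, 0.0932]
eef_rot: [[0.03, 1.0, -0.003], [1.0, -0.03, -0.0], [-0.001, -0.003, -1.0]]
contact_force: [-0.1, -0.5, -1.0]
opening: 0.0139
finger_force: 29.3
```

Call:
servo_tool:
  steps: [1,0,0,0.0015,0,0,0,1,0,0,0.0015,0,0,0]

```text
time_s: 14.75
ee_pos: [0.5179, 0.0811, 0.0921]
eef_rot: [[0.028, 1.0, 0.001], [1.0, -0.028, 0.0], [0.0, 0.001, -1.0]]
contact_force: [0.6, 0.4, 0.5]
opening: 0.0134
finger_force: 29.3
```

Call:
servo_tool:
  steps: [1,0,0,0.0015,0,0,0,1,0,0,0.001,0,0,0]

```text
time_s: 15.0
ee_pos: [0.5174, 0.0813, 0.0889]
eef_rot: [[0.028, 1.0, 0.0], [1.0, -0.028, 0.0], [0.0, 0.0, -1.0]]
contact_force: [-0.3, 1.0, 0.5]
opening: 0.0135
finger_force: 29.3
```

Call:
servo_tool:
  steps: [1,0,0,0.001,0,0,0,1,0,0,0.001,0,0,0]

```text
time_s: 15.25
ee_pos: [0.5173, 0.0813, 0.0867]
eef_rot: [[0.028, 1.0, -0.0], [1.0, -0.028, 0.0], [0.0, -0.0, -1.0]]
contact_force: [-0.8, 0.6, -0.5]
opening: 0.0137
finger_force: 29.3
```

Call:
servo_tool:
  steps: [1,0,0,0.001,0,0,0,1,0,0,0.001,0,0,0]

```text
time_s: 15.5
ee_pos: [0.5173, 0.0813, 0.0847]
eef_rot: [[0.028, 1.0, -0.0], [1.0, -0.028, -0.0], [-0.0, -0.0, -1.0]]
contact_force: [-0.5, -0.2, -0.6]
opening: 0.0135
finger_force: 29.3
```

Call:
servo_tool:
  steps: [1,0,0,0.001,0,0,0,1,0,0,0.001,0,0,0]

```text
time_s: 15.75
ee_pos: [0.5173, 0.0812, 0.0827]
eef_rot: [[0.028, 1.0, -0.0], [1.0, -0.028, -0.0], [-0.0, -0.0, -1.0]]
contact_force: [-0.0, 0.0, -0.1]
opening: 0.0134
finger_force: 29.3
```

Call:
servo_tool:
  steps: [1,0,0,0.001,0,0,0,1,0,0,0.001,0,0,0]

```text
time_s: 16.0
ee_pos: [0.5173, 0.0813, 0.0807]
eef_rot: [[0.028, 1.0, 0.0], [1.0, -0.028, 0.0], [0.0, 0.0, -1.0]]
contact_force: [-0.1, -0.0, -1.0]
opening: 0.0137
finger_force: 29.3
```

14 goes in freely. I'll feel for the clearance: first towards the stop, then towards the medallion.

Call:
servo_tool:
  steps: [1,0,-0.0005,0,0,0,0,1,0,-0.0005,0,0,0,0]

```text
time_s: 16.25
ee_pos: [0.5163, 0.0813, 0.0808]
eef_rot: [[0.028, 1.0, 0.0], [1.0, -0.028, 0.0], [0.0, 0.0, -1.0]]
contact_force: [0.3, 1.0, -0.5]
opening: 0.0134
finger_force: 29.3
```

Call:
servo_tool:
  steps: [1,0,-0.0005,0,0,0,0,1,0,-0.0005,0,0,0,0]

```text
time_s: 16.5
ee_pos: [0.516, 0.0813, 0.081]
eef_rot: [[0.028, 1.0, 0.001], [1.0, -0.028, -0.0], [-0.0, 0.001, -1.0]]
contact_force: [3.3, 0.1, -2.2]
opening: 0.0137
finger_force: 29.0
```

Call:
servo_tool:
  steps: [1,0,-0.0005,0,0,0,0,1,0,-0.0005,0,0,0,0]

```text
time_s: 16.75
ee_pos: [0.5158, 0.0813, 0.0811]
eef_rot: [[0.028, 1.0, 0.003], [1.0, -0.028, -0.0], [-0.0, 0.003, -1.0]]
contact_force: [6.6, -0.7, -3.9]
opening: 0.0135
finger_force: 28.9
```

Call:
servo_tool:
  steps: [1,0,0.0025,0,0,0,0,1,0,0.001,0,0,0,0]

```text
time_s: 17.0
ee_pos: [0.5172, 0.0812, 0.0806]
eef_rot: [[0.028, 1.0, -0.001], [1.0, -0.028, 0.0], [-0.0, -0.001, -1.0]]
contact_force: [0.7, 0.5, -0.1]
opening: 0.0137
finger_force: 29.3
```

Call:
servo_tool:
  steps: [1,0,0.0005,0,0,0,0,1,0,0.0005,0,0,0,0]

```text
time_s: 17.25
ee_pos: [0.5179, 0.0812, 0.0805]
eef_rot: [[0.028, 1.0, -0.002], [1.0, -0.028, 0.0], [0.0, -0.002, -1.0]]
contact_force: [-2.7, -0.2, 0.4]
opening: 0.0135
finger_force: 29.5
```

Call:
servo_tool:
  steps: [1,0,0.0005,0,0,0,0,1,0,0,0,0,0,0]

```text
time_s: 17.5
ee_pos: [0.518, 0.0812, 0.0804]
eef_rot: [[0.028, 1.0, -0.003], [1.0, -0.028, 0.0], [0.0, -0.003, -1.0]]
contact_force: [-5.2, 0.6, 1.9]
opening: 0.0133
finger_force: 29.6
```

Call:
servo_tool:
  steps: [1,0,0.0007,0,0,0,0,1,0,0.0006,0,0,0,0,1,0,0,0,0,0,0]

```text
time_s: 17.88
ee_pos: [0.5183, 0.0812, 0.0802]
eef_rot: [[0.028, 1.0, -0.005], [1.0, -0.028, 0.0], [0.0, -0.005, -1.0]]
contact_force: [-8.8, -0.2, 3.9]
opening: 0.0133
finger_force: 29.9
```

Run:
```python
from h import *
t=ctrl.grab_frame("top")[:,:,::-1]; cv2.imwrite("pics/t2.png",t); a0=cv2.imread("pics/t1.png")
f=lambda a:cv2.resize(a[125:210,200:283],None,fx=4.7,fy=6,interpolation=2)
f=lambda a:cv2.resize(a[130:205,205:280],None,fx=5.3,fy=5.3,interpolation=2)
cv2.imwrite("pics/c2.png",np.hstack([f(a0),f(t)])[:, :800]); st()
```

```text
17.925 [0.5183 0.0812 0.0802] [-8.3493  0.9811  2.482 ] 0.013519923336471356 29.885500967502594
```

View pics/c2.png

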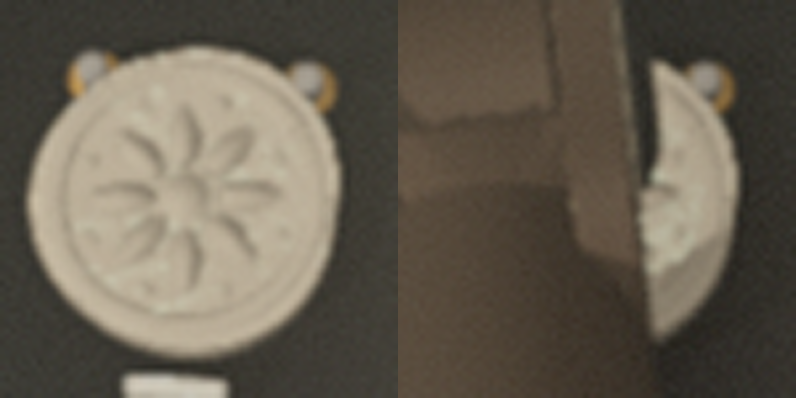

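The right side of the medallion is unchanged and still on its peg; the arm hides the left side. It stalls at 9 N, so it is seated. The clearance is about 1.6 mm. I'll rule out a yaw error by turning the packer 1.2° and feeling again.

Call:
servo_tool:
  steps: [1,0,-0.0022,0,0,0,0,1,0,0,0,0,0,-0.021,1,0,-0.0005,0,0,0,0]

```text
time_s: 18.3
ee_pos: [0.5178, 0.0812, 0.0806]
eef_rot: [[0.007, 1.0, -0.0], [1.0, -0.007, -0.0], [-0.0, -0.0, -1.0]]
contact_force: [-2.9, 0.2, -1.8]
opening: 0.0132
finger_force: 29.1
```

Call:
servo_tool:
  steps: [1,0,-0.0005,0,0,0,0,1,0,-0.0003,0,0,0,0]

```text
time_s: 18.55
ee_pos: [0.5177, 0.0812, 0.081]
eef_rot: [[0.007, 1.0, 0.001], [1.0, -0.007, 0.0], [0.0, 0.001, -1.0]]
contact_force: [-0.4, -0.1, -0.8]
opening: 0.0133
finger_force: 29.2
```

Call:
servo_tool:
  steps: [1,0,-0.0005,0,0,0,0,1,0,0,0,0,0,0]

```text
time_s: 18.8
ee_pos: [0.5172, 0.0813, 0.0812]
eef_rot: [[0.007, 1.0, 0.001], [1.0, -0.007, 0.0], [0.0, 0.001, -1.0]]
contact_force: [0.7, 0.8, 0.3]
opening: 0.0133
finger_force: 29.3
```

```bash
python3 -c "
from h import *
s=st();print(s['moment'])"
```

```text
18.8 [0.5172 0.0813 0.0812] [0.6728 0.7899 0.3116] 0.013347655631617153 29.26040142774582
[ 0.0154 -0.0052  0.0334]
```

Call:
servo_tool:
  steps: [1,0,-0.0005,0,0,0,0,1,0,0,0,0,0,0]

```text
time_s: 19.05
ee_pos: [0.5166, 0.0813, 0.0811]
eef_rot: [[0.007, 1.0, 0.001], [1.0, -0.007, 0.0], [0.0, 0.001, -1.0]]
contact_force: [0.8, -0.4, -0.3]
opening: 0.0135
finger_force: 29.3
```

Call:
servo_tool:
  steps: [1,0,-0.0005,0,0,0,0,1,0,0,0,0,0,0]

```text
time_s: 19.3
ee_pos: [0.5164, 0.0813, 0.0811]
eef_rot: [[0.007, 1.0, 0.002], [1.0, -0.007, 0.0], [0.0, 0.002, -1.0]]
contact_force: [3.5, -0.2, -0.5]
opening: 0.013
finger_force: 29.2
```

Call:
servo_tool:
  steps: [1,0,-0.0004,0,0,0,0,1,0,0,0,0,0,0]

```text
time_s: 19.55
ee_pos: [0.5162, 0.0813, 0.0811]
eef_rot: [[0.007, 1.0, 0.002], [1.0, -0.007, 0.0], [0.0, 0.002, -1.0]]
contact_force: [4.6, 0.2, -1.6]
opening: 0.0134
finger_force: 29.2
```

```bash
python3 -c "
from h import *
s=st();print(s['moment'],s['eef_rot'])"
```

```text
19.55 [0.5162 0.0813 0.0811] [ 4.562   0.1611 -1.6369] 0.01335170469202578 29.22809600830078
[-0.0477 -1.3416 -0.0927] [[ 0.0071  1.      0.0019]
 [ 1.     -0.0071  0.    ]
 [ 0.      0.0019 -1.    ]]
```

Call:
servo_tool:
  steps: [1,0,0,0,0,0,0.021,1,0,-0.0004,0,0,0,0,1,0,0,0,0,0,0]

```text
time_s: 19.92
ee_pos: [0.5159, 0.0812, 0.0811]
eef_rot: [[0.028, 1.0, 0.002], [1.0, -0.028, -0.0], [-0.0, 0.002, -1.0]]
contact_force: [6.0, -0.9, -1.3]
opening: 0.0133
finger_force: 29.3
```

```bash
python3 -c "
from h import *
s=st();print(s['moment'],s['eef_rot'][1,1])"
```

```text
19.925 [0.5159 0.0812 0.0811] [ 5.9596 -0.9476 -1.3131] 0.013334972396888741 29.258815348148346
[-0.1383 -1.5237  0.0322] -0.02833265079737779
```

Call:
servo_tool:
  steps: [1,0,0,0,0,0,0.018,1,0,0,0,0,0,0]

```text
time_s: 20.18
ee_pos: [0.516, 0.0811, 0.0811]
eef_rot: [[0.046, 0.999, 0.002], [0.999, -0.046, -0.001], [-0.0, 0.002, -1.0]]
contact_force: [7.0, -1.4, -1.3]
opening: 0.0138
finger_force: 29.3
```

```bash
python3 -c "
from h import *
s=st();print(s['moment'],s['eef_rot'][1,1])"
```

```text
20.175 [0.516  0.0811 0.0811] [ 6.9607 -1.3625 -1.252 ] 0.013764374225808814 29.30967092514038
[-0.2248 -1.64    0.1371] -0.04620987942433928
```

Call:
servo_tool:
  steps: [1,0,0.0016,0,0,0,0,1,0,0,0,0,0,-0.018,1,0,0,0,0,0,0]

```text
time_s: 20.55
ee_pos: [0.5161, 0.0812, 0.0808]
eef_rot: [[0.028, 1.0, -0.0], [1.0, -0.028, 0.0], [0.0, -0.0, -1.0]]
contact_force: [1.9, -1.2, 0.6]
opening: 0.0131
finger_force: 29.4
```

Run:
```python
from h import *
im=cv2.imread("pics/top0.png"); hsv=cv2.cvtColor(im,cv2.COLOR_BGR2HSV)
st()
print(hsv[222:227,368:412,1]); print(im[222:227,368:412,2])
a,b=onz("top",[[370,224],[404,224]],.068); print(a,b)
t=cv2.imread("pics/t1.png").max(2); print(t[201:204,222:254]); print(onz("top",[[228,202],[248,202]],.05))
```

```text
20.55 [0.5161 0.0812 0.0808] [ 1.9269 -1.222   0.6008] 0.013140607510660597 29.40639317035675
[[ 77 101 100 105 111 120 129 125 130 128 125 125 127 129 122 124 122 123
  117 120 122 122 119 111 107 102  97  92  59  48  45  40  31  31  29  29
   27  29  28  30  26  28  27  28]
 [ 77 104 104 110 121 121 127 129 131 132 132 129 128 128 129 128 131 131
  124 128 127 125 124 124 117 124 123 106  65  42  39  31  28  28  30  28
   26  28  28  28  27  30  28  27]
 [ 72 105 115 123 127 126 125 129 129 130 130 131 129 128 128 133 128 130
  133 135 134 131 130 128 132 128 131 111  59  31  28  30  30  28  28  28
   28  28  30  31  29  28  30  31]
 [ 67 104 123 131 120 121 118 131 129 129 128 128 129 132 128 127 131 125
  131 128 131 134 131 129 128 132 141 110  51  29  26  28  30  30  28  27
   31  31  30  33  31  27  28  30]
 [ 68 113 127 123 115 115 117 120 126 121 122 122 119 121 117 123 121 122
  119 120 123 123 117 129 131 117 113  90  51  31  29  27  29  28  27  28
   31  30  28  27  27  30  28  28]]
[[126 124 127 124 122 130 130 135 135 136 133 131 129 128 127 121 119 116
  118 117 117 11
[... 596 characters left out ...]
79 178 178
  179 179 179 180 179 179 179 179]
 [162 142 129 118 109 106 107 117 117 114 115 117 118 116 116 116 118 119
  124 123 120 118 118 115 115 122 120 130 149 171 180 181 178 179 180 180
  180 179 180 180 180 180 180 180]]
[ 0.4541 -0.2751] [ 0.4566 -0.3677]
[[ 59  59  63  58  58  71 123 169 187 186 187 185 184 185 185 177 162 156
  153 150 139 130 124 116 105  84  56  55  58  58  57  58]
 [ 60  59  61  58  57  75 139 189 204 207 206 204 205 205 203 202 197 194
  194 192 189 187 188 185 171 134  76  56  59  58  59  57]
 [ 57  57  57  62  54  75 138 186 202 202 201 201 203 203 203 202 202 202
  204 203 203 203 205 204 191 147  83  53  56  57  57  59]]
[[0.5051 0.1069]
 [0.5067 0.0527]]
```

The 88.3° yaw matches the stop: the moment crosses zero there and turning it away raises the force. So the gap is about 15.6 mm, 14 is the thickest that fits, and 16 is too thick. The packer is centred along y, so I'll centre it in the gap and press it down.

Call:
servo_tool:
  steps: [1,0,0.0009,0.001,0,0,0,1,0,0,0.003,0,0,0,1,0,0,0,0,0,0]

```text
time_s: 20.92
ee_pos: [0.5166, 0.0811, 0.0761]
eef_rot: [[0.028, 1.0, -0.002], [1.0, -0.028, -0.0], [-0.0, -0.002, -1.0]]
contact_force: [-0.2, -0.5, 0.6]
opening: 0.0134
finger_force: 29.3
```

Call:
servo_tool:
  steps: [1,0,0,0.003,0,0,0,1,0,0,0.003,0,0,0,1,0,0,0,0,0,0]

```text
time_s: 21.3
ee_pos: [0.5171, 0.0811, 0.0704]
eef_rot: [[0.028, 1.0, -0.001], [1.0, -0.028, -0.0], [-0.0, -0.001, -1.0]]
contact_force: [-1.0, -0.7, 0.7]
opening: 0.0133
finger_force: 29.3
```

Call:
servo_tool:
  steps: [1,0,0,0.002,0,0,0,1,0,0,0.002,0,0,0,1,0,0,0,0,0,0]

```text
time_s: 21.68
ee_pos: [0.5172, 0.0811, 0.0666]
eef_rot: [[0.028, 1.0, -0.0], [1.0, -0.028, -0.0], [-0.0, -0.0, -1.0]]
contact_force: [-0.5, 0.2, -0.6]
opening: 0.0138
finger_force: 29.3
```

Call:
servo_tool:
  steps: [1,0,0,0.0015,0,0,0,1,0,0,0,0,0,0]

```text
time_s: 21.92
ee_pos: [0.5173, 0.0811, 0.0652]
eef_rot: [[0.028, 1.0, -0.0], [1.0, -0.028, -0.0], [-0.0, -0.0, -1.0]]
contact_force: [0.1, -0.8, -0.1]
opening: 0.013
finger_force: 29.3
```

Call:
servo_tool:
  steps: [1,0,-0.0002,0.001,0,0,0,1,0,0,0.0007,0,0,0]

```text
time_s: 22.18
ee_pos: [0.5171, 0.0812, 0.0635]
eef_rot: [[0.028, 1.0, -0.0], [1.0, -0.028, -0.0], [-0.0, -0.0, -1.0]]
contact_force: [0.9, -0.6, -0.3]
opening: 0.0135
finger_force: 29.3
```

Call:
servo_tool:
  steps: [1,0,0,0.0007,0,0,0,1,0,0,0,0,0,0]

```text
time_s: 22.42
ee_pos: [0.5171, 0.0812, 0.0629]
eef_rot: [[0.028, 1.0, -0.0], [1.0, -0.028, -0.0], [-0.0, -0.0, -1.0]]
contact_force: [-0.1, 0.3, -0.3]
opening: 0.0138
finger_force: 29.3
```

Call:
servo_tool:
  steps: [1,0,0,0.0005,0,0,0,1,0,0,0,0,0,0]

```text
time_s: 22.68
ee_pos: [0.5172, 0.0812, 0.0629]
eef_rot: [[0.028, 1.0, 0.0], [1.0, -0.028, 0.0], [0.0, 0.0, -1.0]]
contact_force: [-2.1, 0.7, 5.3]
opening: 0.0136
finger_force: 29.9
```

Call:
servo_tool:
  steps: [1,0,0,0.0003,0,0,0,1,0,0,0,0,0,0]

```text
time_s: 22.92
ee_pos: [0.5172, 0.0812, 0.0628]
eef_rot: [[0.028, 1.0, 0.001], [1.0, -0.028, 0.0], [0.0, 0.001, -1.0]]
contact_force: [-3.4, -0.2, 7.6]
opening: 0.0135
finger_force: 30.4
```

Call:
servo_tool:
  steps: [0.5,0,0,0,0,0,0,0.4,0,0,0,0,0,0,0.4,0,0,0,0,0,0]

```text
time_s: 23.3
ee_pos: [0.5171, 0.0811, 0.0618]
eef_rot: [[0.028, 1.0, -0.0], [1.0, -0.028, -0.0], [-0.0, -0.0, -1.0]]
contact_force: [0.5, -0.6, -0.3]
opening: 0.0257
finger_force: 0.0
```

Call:
servo_tool:
  steps: [0.4,0,0,-0.02,0,0,0,0.4,0,0,-0.05,0,0,0,0.4,0,0,-0.06,0,0,0,0.4,-0.06,0,0,0,0,0,0.4,-0.06,0,0,0,0,0]

```text
time_s: 23.92
ee_pos: [0.5144, -0.0395, 0.193]
eef_rot: [[0.025, 1.0, 0.002], [1.0, -0.025, -0.0], [-0.0, 0.002, -1.0]]
contact_force: [1.4, 0.2, -0.5]
opening: 0.0255
finger_force: 0.0
```

Call:
servo_tool:
  steps: [0.4,-0.06,0,0,0,0,0,0.4,-0.06,0,0,0,0,0,0.4,-0.06,0,0,0,0,0,0.4,-0.06,0,0,0,0,0,0.4,0,0,0,0,0,0]

```text
time_s: 24.55
ee_pos: [0.5065, -0.2825, 0.1912]
eef_rot: [[0.033, 0.999, -0.001], [0.999, -0.033, -0.0], [-0.0, -0.001, -1.0]]
contact_force: [0.6, 1.1, 0.2]
opening: 0.0258
finger_force: 0.0
```

Run:
```python
from h import *
t=ctrl.grab_frame("top")[:,:,::-1]; s=ctrl.grab_frame("side")[:,:,::-1]
cv2.imwrite("pics/t3.png",t); cv2.imwrite("pics/s3.png",s)
R=cv2.resize
a=R(t[115:245,185:297],None,fx=3.5,fy=3.5,interpolation=2); b=R(s[150:250,230:350],None,fx=3.3,fy=3.3,interpolation=2)
o=np.zeros((460,800,3),np.uint8); o[:a.shape[0],:a.shape[1]]=a; o[:b.shape[0],400:400+b.shape[1]]=b
cv2.imwrite("pics/crop3.png",o); st()
```

```text
24.65 [ 0.5067 -0.2791  0.1916] [ 0.3016 -0.1625 -0.6063] 0.025667332908110997 0.0
```

View pics/crop3.png

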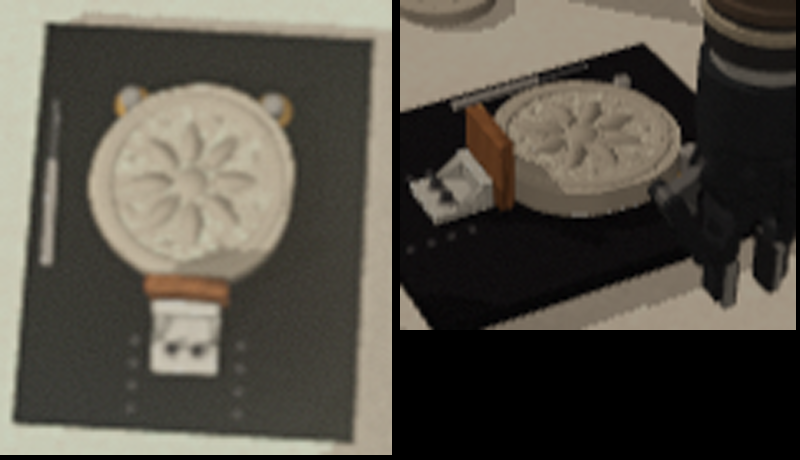

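The packer stands upright in the gap at crop (187,288), centred on the stop at (186,300). The medallion is still on both pegs, at (131,98) and (275,108), and the other packers are off the board. Handing in.

```bash
python3 -c "
from cell import ctrl
print(ctrl.job_done())"
```

```text
the job is handed in; nothing more can be done
None
```

The job is handed in: the medallion is against both pegs and the 14 mm packer stands centred in the gap, pressed down onto the board. I never tried the 16 mm packer, and ruled it out because the gap felt about 15.6 mm when I moved the 14 mm one from side to side in it.

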